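# Dock the quadrant tray under the dryer's hold-down

## Task

Put the yellow quadrant tray on to dry: lay it flat on the dryer's deck and slide it sideways, handle first, under the grey hold-down until the spring catch hidden inside has dropped into the hole of its handle and the tray is fully home. Set it down and feel it in gently, without forcing tray or catch, then let go of it; leave the other things where they lie.

Things in the scene. Friction and masses are not known exactly. Their poses are not given: they have to be found in the camera images.
- yellow_tray: Yellow plastic quadrant tray, about 30 g, on the counter. Origin: underside, middle of the trough; z up, x along the handle to its nose. Trough x -32 to 32 mm; side walls 19 mm high, 36 mm over their outsides, parallel from x -32 to 14, then narrowing. Handle: flat strip flush with the underside, 20 mm wide, 5 mm thick, x 32 to 107; nose rounded, 14 mm wide.
- tray_grip (a point): Where to grip the yellow tray, across both side walls from above: x = -6 mm, z = 10 mm in the tray's frame. The walls are 3 mm thick, the fingers close along the tray's y.
- tray_hole (a point): Centre of the through hole in the yellow tray's handle: x 80.5, z 2.5 mm in the tray's frame. The hole is 13 mm long (along x) and 14 mm wide; 20 mm of handle lie between it and the nose's end.
- dryer: White countertop tray dryer, fixed, 260 (x) by 360 (y) mm, origin under its centre, z up. Flat stainless deck with air holes, 90 mm above the counter, y -178 to 122 mm. At the +y end a control head rises to 146 mm, its black ridged knob (not used) to 175 mm. The hold-down stands on the deck against the head.
- hold_down: Grey retaining block with an orange lip, on the dryer's deck: 64 (x) by 74 (y) mm, 32 mm high. Origin: middle of its mouth at deck level (dryer frame x -40, y 50, z 90 mm), axes as the dryer's. A pocket runs from here along +y under the roof: 9 mm high, 23 mm wide from y = 12 mm on, flared 45 degrees before. The handle goes in nose first, tray flat on the deck.
- pocket (a point): Point on the deck inside the hold-down, 30 mm behind its mouth. Near it, out of sight, a slide carries a spring ball catch (ball 16 mm across, underside 2.8 mm over the deck) and, 26.8 mm behind the ball's centre, a firm end stop. It is set for other trays: the ball may lie anywhere from 16 to 44 mm behind the mouth, so only feel tells when the tray is home.
- catch (a joint): Lift of the hidden ball, m: 0 = down (pocket empty, or dropped into the handle's hole), about 0.0022 with solid handle under it. Going in, the nose lifts it (3 to 7 N of push); it drops into the hole as the nose meets the stop, 1 mm of play. Keep the tray's push on the hold-down under 14 N: more strains the catch.
- chrome_a: Perforated chrome full-arch tray, 62 x 54 mm with a 36 mm handle, 17 mm high, drying on the deck some 115 mm to the +x side of the pocket's line: leave alone.
- chrome_b: Perforated chrome full-arch tray, 70 x 60 mm with a 36 mm handle, 17 mm high, on the counter: leave alone.
- petri_dish: Glass petri dish with lid, 91 mm across, 15 mm high, on the counter: leave alone.
- bite_block: Blue silicone bite block, ridged wedge 38 x 24 mm, about 19 mm high, on the counter: leave alone.
Mind the look-alikes: they are no part of the job. Of the things shaped like the yellow_tray, the yellow one is meant.

How it is judged:
At the end, for the whole second after the job is handed in: The yellow tray lies flat on the deck (tilt under 0.06 rad, underside within 3 mm of it), at rest, in line with the pocket within 0.1 rad, its handle's hole 14.5 to 47 mm inside the hold-down (within 4 mm of the pocket's middle) and the spring ball dropped into the hole (lift under 0.9 mm) (y of tray_hole in the frame of hold_down between 0.0145 and 0.047 m and x of tray_hole in the frame of hold_down between -0.004 and 0.004 m and value of joint catch below 0.0009 m and angle between the x axis of yellow_tray and the y axis of dryer, either way round below 0.1 rad and angle between yellow_tray's own z axis and vertical below 0.06 rad and z of yellow_tray in the frame of dryer below 0.093 m and linear speed of yellow_tray below 0.01 m/s); the robot touches nothing.
It fails at once if the tray is forced into the hold-down with more than 14 N (contact force between yellow_tray and hold_down above 14 N).
It fails at once if the tray is slammed or pressed on to the dryer with more than 40 N (contact force between yellow_tray and dryer above 40 N).
It fails at once if a chrome tray is moved more than 15 mm (distance of any of chrome_a, chrome_b from where it was at the start of the episode above 0.015 m).
It fails at once if the petri dish or the bite block is moved more than 15 mm (distance of any of petri_dish, bite_block from where it was at the start of the episode above 0.015 m).
It also fails if it takes over 67 s, if anything falls off the work surface, if the arm or the gripper's body presses on something with over 40 N, if the wrist force passes 120 N, or if a joint passes its speed limit or range.

## Robot

A 7-joint arm with a two-finger parallel gripper is mounted at the origin on the work surface. World frame = base frame: x ahead of the robot, y to its left, z up, the work surface at z = 0. Lengths are in m, angles in rad, forces in N, time in s.
With the tool pointing down it reaches from about 0.4 to 0.875 m from the base axis. Payload 19.3 kg.
Tool frame: the origin (TCP) lies at the very end of the fingers, on their centre line; the grasp point (between the pads) lies bot.grasp_offset behind it (bot.grasp_offset is the distance from the TCP to the grasp point, in m); z points along the fingers, y is the direction in which the jaws open and shut (so a half turn about z gives the same grasp; the last joint's range is limited). The gripper opens to 85 mm and grips with 20 to 120 N. Pads are 22 mm wide; open, the fingers measure 114 mm over their backs; the gripper's body (76 mm by 85 mm) begins 54 mm behind the grasp point. The pads swing forward as they close: fully open they stand 13 mm farther back than shut.
Start: joints at [-1.259, 0.521, -0.036, 1.599, 0.021, 1.021, -0.113], TCP at [0.233, 0.58, 0.231] pointing down, gripper open.
Joint ranges: [-2.91, 2.91], [-0.3, 2.13], [-1.5, 1.42], [0.17, 2.43], [-1.26, 4.41], [0.16, 1.93], [-2.52, 2.52]. Speed limits (rad/s): [1.89, 1.89, 2.39, 2.39, 3.01, 3.01, 3.01].

## Interface

Orientations are given as [roll, pitch, yaw] about the fixed x, y, z axes, in that order (R = Rz(yaw) Ry(pitch) Rx(roll)).
In Python, from workcell import bot gives the robot as it stands. The module is installed in compiled form; this text tells all that it offers.
- The arm moves only by the shell command python3 -m handwheel 'ROWS' [OPENING] [FORCE]. ROWS is JSON, a list of rows, each a list of 6 numbers: the shift along the tool's x, y, z as a fraction of full scale, then the turn, a rotation vector about the tool's x, y, z as a fraction of full scale. In form: [[x, y, z, rx, ry, rz], ...]. A call has 1 to 8 rows; each row shifts and turns the commanded pose from where the row before left it, along the tool's axes as they then stand; what a row does not reach is not made up. Full scale, the value 1, is 0.025 m for a shift and 360 degrees for a turn. A row lasts 1/8 s, in which the tool goes at most 62.5 mm and 10.7 degrees, less where a joint would pass 70% of its speed; a pose out of reach is approached as far as the arm can. A call with a number of a shift or a turn outside -1 to 1 is refused whole. A call with a gripper value outside its range is refused whole. OPENING is the closure, from -1 (fully open) to 1 (shut), set as the call begins (- or left out, the last holds). The fingers move at their own pace and stop on an object; FORCE is the grip in N (left out, the last holds). Time passes only in rows, so rows that do not move let the fingers close. It gives the time, the measured TCP pose, the force and the opening at its end, in the units of the state.
- bot.observe(): the state, without advancing time (a new reading comes with each control period).
- bot.grab_frame(name): name is "scene" or "top" or "wrist"; returns a dict with "pixels" (420x560x3 uint8, blue, green, red), "vertical_fov" (degrees; the focal length in pixels is half the picture's height over the tangent of half this angle, whatever the lens; pixels are square), "cx", "cy" (the principal point, pixels), "R" (3x3) and "t" (3): a world point X has camera coordinates R X + t. Camera axes: x right, y down, z forward; pixel columns grow to the right and rows downward; lengths in m; the calibration is good to about 2 mm. A picture is of the moment at which its call begins. There is no depth.
- bot.job_done(): hands the job in, once; it reports no verdict.
Trained networks look in a picture, given as the dict that the camera call returned (one of the last four; its "shot" number tells which), for a name from the list of things; names that differ only in an ending like _2 or _b are one class to them, and where a whole thing is asked for, a point or a joint stands for the part that bears it (a point fixed in the world has none). Each returns a list of dicts, best first, with "score" (0 to 1); they miss things now and then, are a little off and sometimes report something else, mostly with a low value. They report only what shows in the picture. A call takes as long as a camera call. They do not tell look-alikes from the thing itself.
- bot.trace(picture, thing): "region" (420x560 bool, what is visible of it) and "point" ([column, row] in pixels, amid what is visible of it).
The state is a dict: "clock": time; "qpos": joint angles; "qd": joint speeds; "joint_efforts": joint torques, N m; "position": TCP position; "tool_rot": TCP orientation; "force": force on the tool from outside, world axes, zero at the start; "moment": the same for the moment, N m; "grip_width": finger opening in m.
Only numpy, scipy, OpenCV 4.12 (cv2) and the standard library are available. Lean on these libraries where they do the work, as an engineer would, in place of code of your own. Each camera call takes 0.05 s, during which the arm holds its last target.

## Working session

There is one attempt and no reset: what is moved stays moved. The work goes in short steps, Python scripts to look and compute and a shell command to move; the robot and the scene stay as the last step left them, time stands still between calls to the robot, and variables do not carry over. Pictures are saved under pics/ and viewed, and the job is handed in when it is done.

```bash
mkdir -p pics; python3 - <<'E'
from workcell import bot
import cv2
o=bot.observe();print({k:o[k] for k in('clock','position','tool_rot','force','grip_width')},bot.grasp_offset)
for n in("scene","top"):
    f=bot.grab_frame(n);cv2.imwrite(f"pics/{n}0.png",f["pixels"]);print(n,f["vertical_fov"],f["cx"],f["cy"],f["R"],f["t"])
    for th in("yellow_tray","hold_down","dryer"):
        for d in bot.trace(f,th)[:3]:print(th,d["score"],d["point"],d["region"].sum())
E
```

```text
{'clock': 0.0, 'position': array([0.23278402, 0.5796698 , 0.23071903]), 'tool_rot': array([-3.14044057e+00,  1.12095529e-04,  2.75979024e+00]), 'force': array([-0.66320937,  0.10563139, -0.27733429]), 'grip_width': 0.08524190464918817} 0.0187
scene 56.146488914501994 277.69271240155575 208.28990545570522 [[ 0.00970908  0.99974951 -0.02016541]
 [ 0.5350684  -0.02223061 -0.8445162 ]
 [-0.84475295 -0.0025904  -0.53515021]] [ 0.10897348 -0.1866567   1.72638482]
yellow_tray 0.83 [180.5, 226.4] 241
yellow_tray 0.7 [173.1, 198.6] 197
yellow_tray 0.68 [238.1, 236.9] 322
hold_down 0.76 [388.6, 211.6] 469
dryer 0.76 [370.8, 232.6] 8662
top 50.62149356364704 278.0297346685426 207.64267148944487 [[ 0.01385591 -0.99977002  0.01636848]
 [-0.98570723 -0.01640609 -0.16766663]
 [ 0.16789661 -0.01381136 -0.98570785]] [-0.11495318  0.50958813  1.12496865]
yellow_tray 0.73 [324.0, 217.7] 432
yellow_tray 0.67 [429.0, 303.5] 707
yellow_tray 0.62 [347.3, 281.3] 527
hold_down 0.56 [142.9, 191.5] 910
dryer 0.78 [172.6, 181.2] 15052
dryer 0.54 [321.2, 214.4] 516
```

View pics/scene0.png

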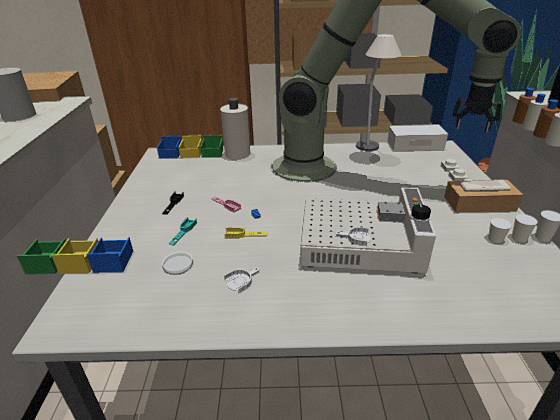

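View pics/top0.png

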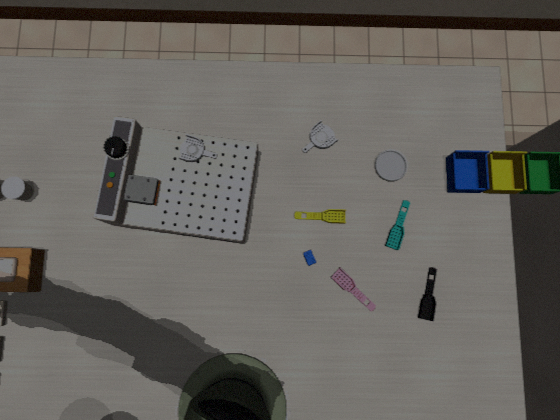

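```bash
cat > h.py <<'E'
import numpy as np,cv2
from workcell import bot
def K(f):
    F=f["pixels"].shape[0]/2/np.tan(np.radians(f["vertical_fov"])/2);return F
def proj(f,X):
    c=np.asarray(X)@np.asarray(f["R"]).T+np.asarray(f["t"]);return np.c_[f["cx"]+K(f)*c[:,0]/c[:,2],f["cy"]+K(f)*c[:,1]/c[:,2]]
def back(f,uv,z):
    d=np.array([(uv[0]-f["cx"])/K(f),(uv[1]-f["cy"])/K(f),1.]);R=np.asarray(f["R"]);C=-R.T@np.asarray(f["t"]);d=R.T@d
    return C+d*(z-C[2])/d[2]
def place(P,x,y,yaw,z=0):
    c,s=np.cos(yaw),np.sin(yaw);P=np.asarray(P,float)
    return np.c_[x+c*P[:,0]-s*P[:,1],y+s*P[:,0]+c*P[:,1],z+P[:,2]]
tro=[(-.032,-.018),(-.032,.018),(.014,.018),(.032,.010),(.032,-.010),(.014,-.018)]
han=[(.03,-.01),(.03,.01),(.098,.01),(.104,.007),(.107,.003),(.107,-.003),(.104,-.007),(.098,-.01)]
tray=[[(a,b,z) for a,b in tro for z in(0,.019)],[(a,b,z) for a,b in han for z in(0,.005)]]
def box(x0,x1,y0,y1,z0,z1):return [(a,b,c) for a in(x0,x1) for b in(y0,y1) for c in(z0,z1)]
dry=[box(-.13,.13,-.18,.18,0,.09),box(-.13,.13,.122,.18,.09,.146)]
S=4
def render(f,parts,p,z=0):
    m=np.zeros((420*S,560*S),np.uint8)
    for q in parts:
        u=proj(f,place(q,*p,z=z));h=cv2.convexHull(((u+.5)*S).astype(np.float32)).astype(np.int32);cv2.fillConvexPoly(m,h,255)
    return cv2.resize(m,(560,420),interpolation=cv2.INTER_AREA)/255.
def fit(obs,parts,p0,z=0):
    from scipy.optimize import minimize
    c=lambda p:sum(np.abs(render(f,parts,p,z)-m).sum()/m.sum() for f,m in obs)
    sim=np.array([p0]+[np.array(p0)+d for d in([.012,0,0],[0,.012,0],[0,0,.12])])
    r=minimize(c,p0,method="Nelder-Mead",options=dict(initial_simplex=sim,xatol=1e-5,fatol=1e-5,maxiter=300));return r.x,r.fun
E
python3 - <<'E'
from h import *
fs=[bot.grab_frame(n) for n in("scene","top")]
oy=[];od=[]
for f,c in zip(fs,[(238,236),(324,217)]):
    hsv=cv2.cvtColor(f["pixels"],cv2.COLOR_BGR2HSV)
    m=((hsv[...,0]>18)&(hsv[...,0]<38)&(hsv[...,1]>90)).astype(np.uint8)
    m[:, :]*=0+1
    w=np.zeros_like(m);w[c[1]-25:c[1]+25,c[0]-45:c[0]+45]=1;m*=w
    m=cv2.morphologyEx(m,cv2.MORPH_CLOSE,np.ones((3,3)))
    print(m.sum());oy.append((f,m.astype(float)))
    d=[d for d in bot.trace(f,"dryer")][0];od.append((f,d["region"].astype(float)))
p0=back(fs[1],(334,216),.01);print(p0)
print([fit(oy[i:i+1],tray,[p0[0],p0[1],1.57]) for i in(0,1)],fit(oy,tray,[p0[0],p0[1],1.57]))
c0=back(fs[1],(172,181),.05);print(c0)
r=[fit(od[i:i+1],dry,[c0[0],c0[1],-.1]) for i in(0,1)]+[fit(od,dry,[c0[0],c0[1],-.1])];print(r)
t=fit(oy,tray,[p0[0],p0[1],1.57])[0]
for i,f in enumerate(fs):
    im=cv2.resize(f["pixels"],None,fx=2,fy=2,interpolation=cv2.INTER_CUBIC)
    for parts,p,z in((tray,t,0),(dry,r[2][0],0)):
        for q in parts:
            h=cv2.convexHull(((proj(f,place(q,*p))+.5)*2).astype(np.float32)).astype(np.int32);cv2.polylines(im,[h],1,(255,0,255),1)
    hp=place(np.array(box(-.032-.04,.032-.04,.05,.124,.09,.122)),*r[2][0]);cv2.polylines(im,[cv2.convexHull(((proj(f,hp)+.5)*2).astype(np.float32)).astype(np.int32)],1,(0,255,0),1)
    cv2.imwrite(f"pics/fit{i}.png",im[300:600,380:920] if i==0 else im[200:520,150:720])
E
```

```text
287
496
[ 0.49664268 -0.25948631  0.01      ]
[(array([ 0.49977361, -0.25480231,  1.55057084]), np.float64(0.14807679169228669)), (array([ 0.49786569, -0.25575891,  1.5624775 ]), np.float64(0.12262017710309932))] (array([ 0.49861145, -0.25508056,  1.56380179]), np.float64(0.2888473642800944))
[0.57681416 0.1733053  0.05      ]
[(array([ 0.55826288,  0.14576138, -0.12730411]), np.float64(0.10250332712270427)), (array([ 0.56892231,  0.14131886, -0.12379011]), np.float64(0.05734118934930294)), (array([ 0.56893038,  0.14182358, -0.12366888]), np.float64(0.1760670763962734))]
```

View pics/fit0.png

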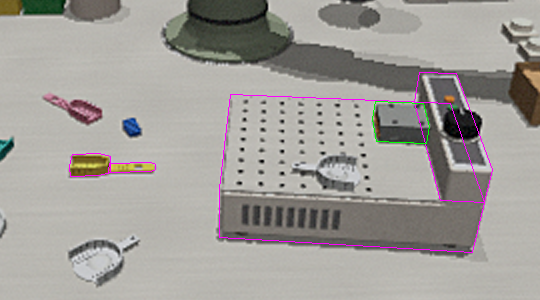

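View pics/fit1.png

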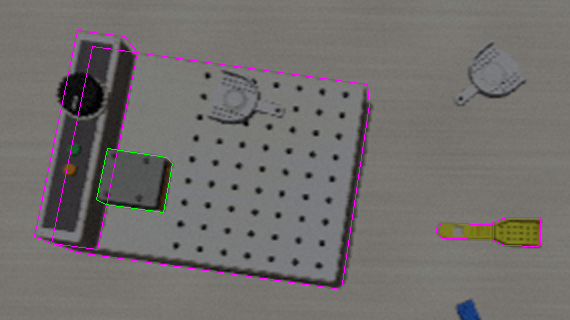

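```bash
python3 -m handwheel '[[0,0,0,0,0,0.0272],[0,0,0,0,0,0.0272],[0,0,0,0,0,0.0272],[0,0,0,0,0,0.0272],[0,0,0,0,0,0.0272],[0,0,0,0,0,0.0272],[0,0,0,0,0,0.0272],[0,0,0,0,0,0]]' -0.4 40; python3 -c "
from h import *
print(bot.observe()['qpos'],bot.observe()['tool_rot'],bot.grasp_offset)"
```

```text
clock: 1.6
position: [0.2327, 0.5801, 0.2313]
tool_rot: [3.141, 0.0, 1.565]
force: [-0.2, -1.0, 0.1]
grip_width: 0.0599
[-1.45683368  0.53499355  0.25790255  1.61095604 -0.15327712  1.01566105
 -1.15857808] [3.14135013e+00 1.79241492e-04 1.56465357e+00] 0.0187
```

```bash
python3 -m handwheel '[[-0.5,0.5,0,0,0,0],[-1,1,0,0,0,0],[-1,1,0,0,0,0],[-1,1,0,0,0,0],[-1,1,0,0,0,0],[-1,1,0,0,0,0],[-1,1,0,0,0,0],[-1,1,0,0,0,0]]'
python3 -m handwheel '[[-1,1,0,0,0,0],[-1,1,0,0,0,0],[-1,1,0,0,0,0],[-1,0,0,0,0,0],[-1,0,0,0,0,0],[-1,0,0,0,0,0],[-1,0,0,0,0,0],[-1,0,0,0,0,0]]'
python3 -m handwheel '[[-1,0,0,0,0,0],[-1,0,0,0,0,0],[-1,0,0,0,0,0],[-1,0,0,0,0,0],[-1,0,0,0,0,0],[-1,0,0,0,0,0],[-1,0,0,0,0,0],[-1,0,0,0,0,0]]'
python3 -m handwheel '[[-1,0,0,0,0,0],[-1,0,0,0,0,0],[-1,0,0,0,0,0],[-1,0,0,0,0,0],[-1,0,0,0,0,0],[-1,0,0,0,0,0],[-0.5,0,0,0,0,0],[0,0,0,0,0,0]]'; python3 -c "
from h import *
o=bot.observe();print(o['qpos'],o['position'])
f=bot.grab_frame('wrist');cv2.imwrite('pics/w1.png',f['pixels']);print(f['R'],f['t'])"
```

```text
clock: 2.6
position: [0.4204, 0.389, 0.2315]
tool_rot: [3.141, 0.0, 1.566]
force: [-0.1, 0.4, 0.5]
grip_width: 0.0599
clock: 3.6
position: [0.4917, 0.1892, 0.2315]
tool_rot: [-3.142, -0.0, 1.565]
force: [-0.1, -0.3, 0.1]
grip_width: 0.0597
clock: 4.6
position: [0.4901, -0.0104, 0.2314]
tool_rot: [3.142, -0.0, 1.565]
force: [0.4, 0.1, -0.3]
grip_width: 0.0598
clock: 5.6
position: [0.4894, -0.1722, 0.2314]
tool_rot: [3.142, -0.0, 1.563]
force: [0.0, 0.4, 0.3]
grip_width: 0.0598
[-0.10839649  0.38108147  0.43645964  1.89461144 -0.2009105   0.90855242
  0.41701894] [ 0.48939139 -0.1722098   0.2313579 ]
[[ 9.99966890e-01 -8.10128457e-03  7.66915475e-04]
 [-8.00781233e-03 -9.62891197e-01  2.69771046e-01]
 [-1.44703586e-03 -2.69768256e-01 -9.62924189e-01]] [-0.49293353 -0.19717408  0.33400264]
```

View pics/w1.png

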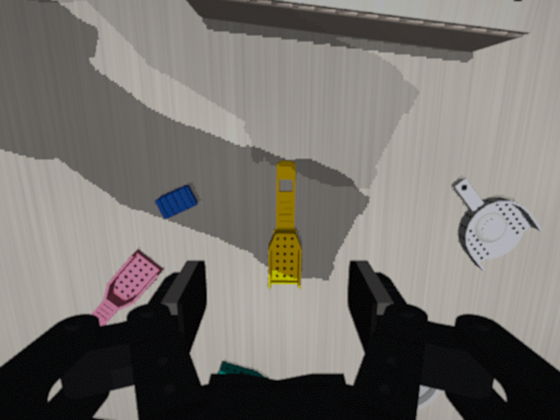

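```bash
cat >> h.py <<'E'
def ymask(f,c,r=60):
    hsv=cv2.cvtColor(f["pixels"],cv2.COLOR_BGR2HSV)
    m=((hsv[...,0]>15)&(hsv[...,0]<38)&(hsv[...,1]>110)).astype(np.uint8)
    w=np.zeros_like(m);w[max(0,c[1]-r):c[1]+r,max(0,c[0]-r):c[0]+r]=1;m*=w
    return cv2.morphologyEx(m,cv2.MORPH_CLOSE,np.ones((15,15))).astype(float)
E
python3 - <<'E'
from h import *
f=bot.grab_frame('wrist');m=ymask(f,(285,225),90);print(m.sum())
r=fit([(f,m)],tray,[.498,-.255,1.56]);print(r)
im=f["pixels"].copy()
for q in tray: cv2.polylines(im,[cv2.convexHull((proj(f,place(q,*r[0]))+.5).astype(np.float32)).astype(np.int32)],1,(255,0,255),1)
cv2.imwrite('pics/w2.png',cv2.resize(im[140:320,180:400],None,fx=3,fy=3))
E
```

```text
3353.0
(array([ 0.49928929, -0.25513582,  1.55388244]), np.float64(0.15232715215522535))
```

View pics/w2.png

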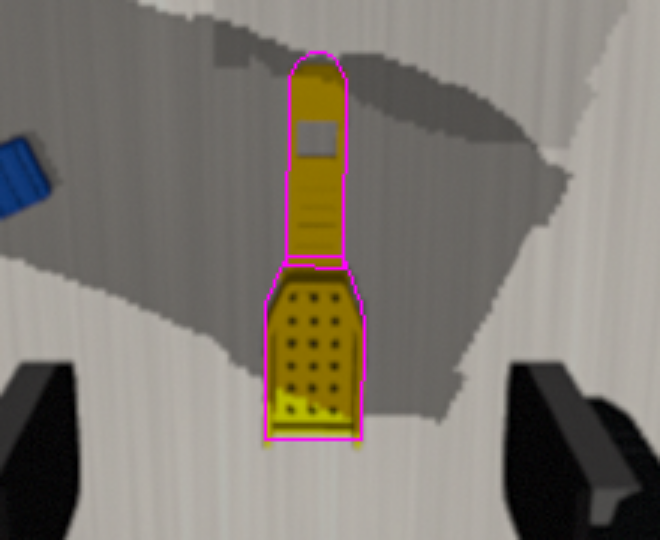

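```bash
python3 -m handwheel '[[-0.7,0.1,0.5,0,0,0],[-1,0.1,1,0,0,0],[-1,0.1,1,0,0,0],[-0.93,0.08,1,0,0,0],[0,0,1,0,0,0],[0,0,1,0,0,0],[0,0,1,0,0,0],[0,0,0.5,0,0,0]]'
python3 -c "
from h import *
f=bot.grab_frame('wrist');cv2.imwrite('pics/w3.png',f['pixels'])"
```

```text
clock: 6.7
position: [0.4986, -0.2615, 0.0552]
tool_rot: [-3.14, -0.001, 1.565]
force: [0.2, -0.7, 0.2]
grip_width: 0.0594
```

View pics/w3.png

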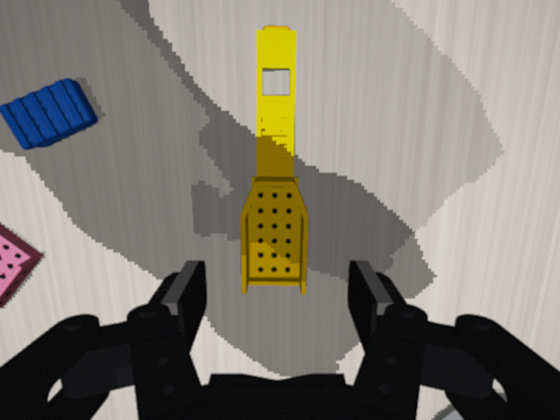

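```bash
python3 - <<'E'
from h import *
f=bot.grab_frame('wrist');m=ymask(f,(275,160),135)
r=fit([(f,m)],tray,[.499,-.257,1.56]);print(r,bot.observe()['position'])
E
python3 -m handwheel '[[0,0,0.6,0,0,0],[0,0,0.5,0,0,0],[0,0,0.4,0,0,0],[0,0,0.2,0,0,0],[0,0,0.1,0,0,0],[0,0,0.1,0,0,0],[0,0,0,0,0,0],[0,0,0,0,0,0]]'
```

```text
(array([ 0.49901131, -0.2569878 ,  1.55297127]), np.float64(0.1182113156366303)) [ 0.4984209  -0.26194308  0.05550844]
clock: 7.8
position: [0.4988, -0.2628, 0.009]
tool_rot: [3.141, 0.0, 1.563]
force: [0.2, 0.6, 0.0]
grip_width: 0.0595
```

```bash
python3 -m handwheel '[[0,0,0.15,0,0,0],[0,0,0.13,0,0,0],[0,0,0,0,0,0],[0,0,0,0,0,0]]'
python3 -m handwheel '[[0,0,0,0,0,0],[0,0,0,0,0,0],[0,0,0,0,0,0],[0,0,0,0,0,0],[0,0,0,0,0,0],[0,0,0,0,0,0],[0,0,0,0,0,0]]' 1 40
python3 -c "
from h import *
f=bot.grab_frame('wrist');cv2.imwrite('pics/w4.png',f['pixels'])"
```

```text
clock: 8.3
position: [0.4987, -0.2628, 0.0018]
tool_rot: [-3.142, 0.0, 1.563]
force: [0.4, 0.4, 0.4]
grip_width: 0.0597
clock: 9.18
position: [0.4988, -0.2629, 0.0021]
tool_rot: [3.141, 0.0, 1.563]
force: [-0.4, 0.8, 6.0]
grip_width: 0.035
```

View pics/w4.png

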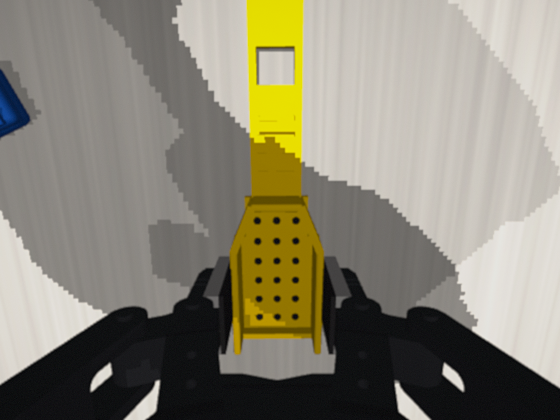

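```bash
python3 -m handwheel '[[0,0,-0.2,0,0,0],[0,0,-0.5,0,0,0],[0,0,-1,0,0,0],[0,0,-1,0,0,0],[0,0,-1,0,0,0],[0,0,-1,0,0,0],[0,0,-1,0,0,0],[0,0,-1,0,0,0]]'
python3 -m handwheel '[[0.5,0,-0.4,0,0,0],[1,0.1,0,0,0,0],[1,0.1,0,0,0,0],[1,0.1,0,0,0,0],[1,0.1,0,0,0,0],[1,0.1,0,0,0,0],[1,0.1,0,0,0,0],[0.5,0.1,0,0,0,0.0185]]'
python3 -m handwheel '[[0,0,0,0,0,0],[0,0,0,0,0,0]]'
python3 -c "
from h import *
print(bot.observe()['tool_rot'])
f=bot.grab_frame('wrist');cv2.imwrite('pics/w5.png',f['pixels'])"
```

```text
clock: 10.22
position: [0.4986, -0.2627, 0.171]
tool_rot: [3.141, 0.0, 1.563]
force: [0.6, 0.2, -0.1]
grip_width: 0.0351
clock: 11.22
position: [0.5171, -0.0856, 0.1791]
tool_rot: [-3.141, -0.001, 1.447]
force: [0.5, -0.5, 0.2]
grip_width: 0.0353
clock: 11.48
position: [0.5171, -0.0881, 0.1792]
tool_rot: [-3.141, 0.0, 1.45]
force: [-1.0, -0.8, -0.3]
grip_width: 0.0353
[-3.14128181e+00  2.39710381e-04  1.44964608e+00]
```

View pics/w5.png

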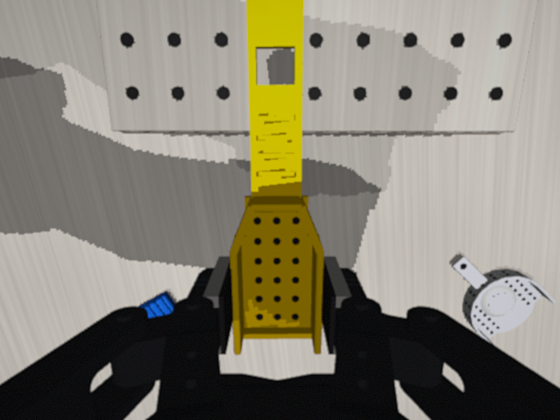

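```bash
python3 - <<'E'
from h import *
f=bot.grab_frame('wrist')
print(proj(f,place([(-.13,-.18,.09),(.13,-.18,.09),(-.13,-.18,.0)],.5689,.1418,-.1237)))
print(back(f,(114,131),.09),back(f,(517,131),.09),bot.observe()['position'])
cv2.imwrite('pics/w6.png',cv2.resize(f["pixels"][90:160,80:560],None,fx=1.6,fy=3))
# tray axis check: hole centre columns
for X in [(.0805,0,.005),(-.006,0,.019)]:
    o=bot.observe();print(proj(f,place([X],o['position'][0]+.006*.12,o['position'][1]+.006,o['tool_rot'][2],z=.177)))
E
```

```text
[[105.91627591 134.34277384]
 [513.16184979 134.88048962]
 [152.9027693  128.14625567]]
[ 0.42331087 -0.01937831  0.09      ] [ 0.67799063 -0.05070842  0.09      ] [ 0.51721557 -0.08843324  0.17929086]
[[271.53925658  61.63098916]]
[[271.83910068 293.01879864]]
```

View pics/w6.png

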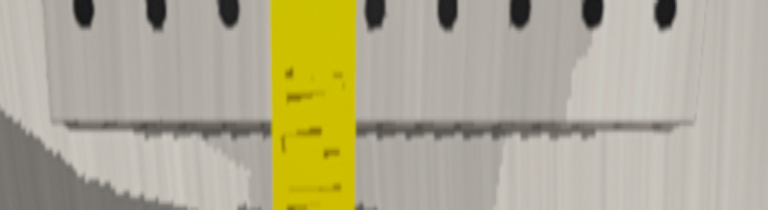

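```bash
python3 -m handwheel '[[0.5,0,0,0,0,0.0004],[1,-0.13,0,0,0,0],[1,-0.13,0,0,0,0],[1,-0.14,0,0,0,0],[1,-0.13,0,0,0,0],[0.9,-0.13,0,0,0,0],[0.46,0,0,0,0,0],[0,0,0,0,0,0]]'
python3 -m handwheel '[[0,0,0.5,0,0,0],[0,0,1,0,0,0],[0,0,0.8,0,0,0],[0,0,0.5,0,0,0],[0,0,0.3,0,0,0],[0,0,0,0,0,0],[0,0,0,0,0,0]]'
python3 - <<'E'
from h import *
o=bot.observe();print(o['position'],o['tool_rot'],o['force'])
p=(o['position'][0]+.006*np.cos(o['tool_rot'][2]),o['position'][1]+.006*np.sin(o['tool_rot'][2]),o['tool_rot'][2])
D=(.5689,.1418,-.1237)
for n in("scene","top","wrist"):
    f=bot.grab_frame(n);im=cv2.resize(f["pixels"],None,fx=3,fy=3,interpolation=cv2.INTER_CUBIC)
    for q,P,z,c in((tray[0],p,o['position'][2]-.002,(255,0,255)),(tray[1],p,o['position'][2]-.002,(255,0,255)),(box(-.072,-.008,.05,.124,.09,.122),D,0,(0,255,0))):
        u=proj(f,place(q,*P,z=z));cv2.polylines(im,[cv2.convexHull(((u+.5)*3).astype(np.float32)).astype(np.int32)],1,c,1)
    im={"scene":im[540:840,860:1320],"top":im[450:750,250:800],"wrist":im[:,:]}[n]
    if n=="wrist": im=cv2.resize(im,(560,420))
    cv2.imwrite(f'pics/a_{n}.png',im)
E
```

```text
clock: 12.58
position: [0.5196, 0.06, 0.1793]
tool_rot: [3.142, 0.0, 1.446]
force: [0.2, -0.5, -0.1]
grip_width: 0.0351
clock: 13.45
position: [0.5198, 0.0595, 0.1023]
tool_rot: [3.141, -0.0, 1.445]
force: [1.1, 1.0, -1.3]
grip_width: 0.0355
[0.51978926 0.0594884  0.10227682] [ 3.14091637e+00 -2.40598788e-04  1.44456605e+00] [ 1.0668578   1.01237137 -1.25841851]
```

View pics/a_scene.png

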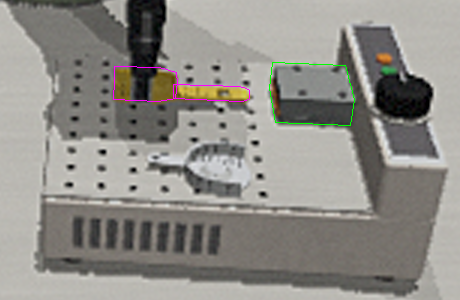

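View pics/a_top.png

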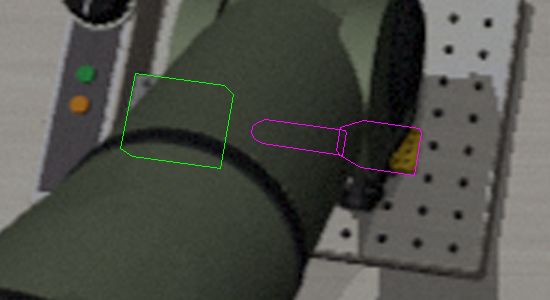

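View pics/a_wrist.png

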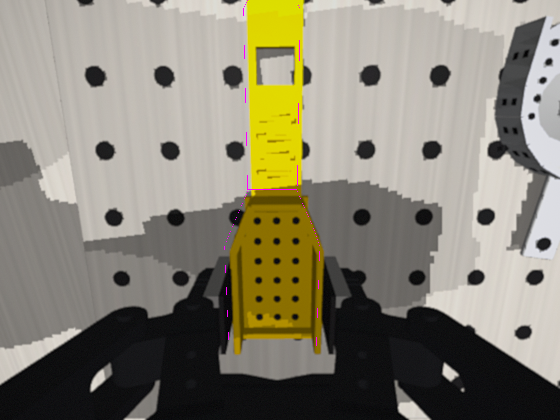

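```bash
python3 -m handwheel '[[0,-0.05,0.16,0,0,0],[0,0,0.12,0,0,0],[0,0,0.06,0,0,0],[0,0,0,0,0,0],[0,0,0,0,0,0]]'
python3 -m handwheel '[[0,0,0.03,0,0,0],[0,0,0,0,0,0]]'
python3 -m handwheel '[[0,0,0.03,0,0,0],[0,0,0,0,0,0]]'
```

```text
clock: 14.22
position: [0.5183, 0.0597, 0.0933]
tool_rot: [3.142, 0.0, 1.445]
force: [-0.6, -0.3, -0.8]
grip_width: 0.0355
clock: 14.48
position: [0.5182, 0.0597, 0.0925]
tool_rot: [-3.142, -0.0, 1.445]
force: [0.9, -0.2, -0.7]
grip_width: 0.0348
clock: 14.72
position: [0.5183, 0.0597, 0.0921]
tool_rot: [3.141, -0.0, 1.445]
force: [-1.5, 0.3, 6.8]
grip_width: 0.0355
```

```bash
python3 -m handwheel '[[0.1,0,-0.015,0,0,0],[0.2,0,0,0,0,0],[0.2,0,0,0,0,0],[0.2,0,0,0,0,0],[0.2,0,0,0,0,0],[0.1,0,0,0,0,0],[0,0,0,0,0,0]]'
python3 -c "
from h import *
o=bot.observe();print(o['position'],o['tool_rot'],o['force'],o['moment'])"
```

```text
clock: 15.6
position: [0.5214, 0.0846, 0.0922]
tool_rot: [-3.142, 0.0, 1.445]
force: [-0.2, -0.3, -0.5]
grip_width: 0.035
[0.52139721 0.08463809 0.09216229] [-3.14156788e+00  6.65594927e-05  1.44496304e+00] [-0.18607882 -0.30967442 -0.54865701] [-0.0046018   0.01026073  0.03204264]
```

```bash
python3 -c "
from h import *
f=bot.grab_frame('scene');cv2.imwrite('pics/b_scene.png',cv2.resize(f['pixels'][190:260,290:440],None,fx=5,fy=5,interpolation=cv2.INTER_CUBIC))
f=bot.grab_frame('wrist');cv2.imwrite('pics/b_w.png',f['pixels'])"
```

```text
(no output)
```

View pics/b_scene.png

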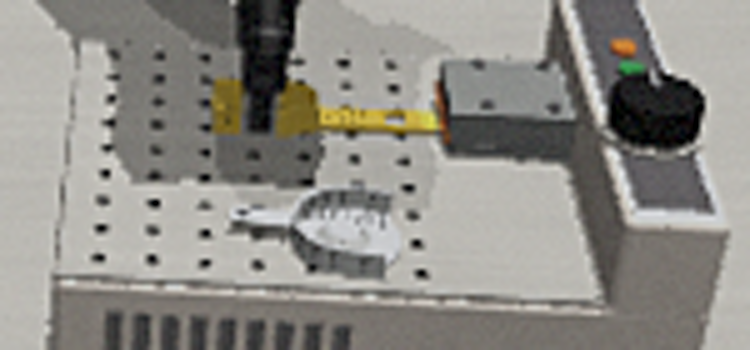

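View pics/b_w.png

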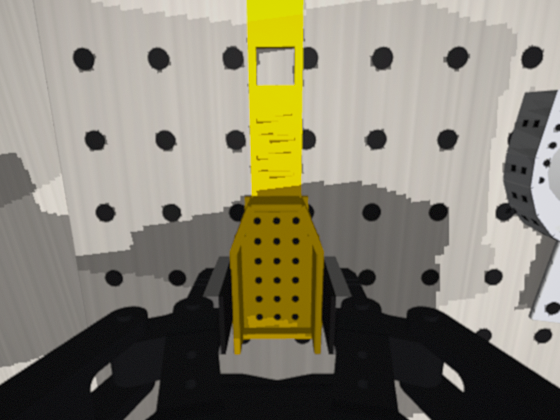

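```bash
python3 -m handwheel '[[0.1,0,0,0,0,0],[0.1,0,0,0,0,0],[0.1,0,0,0,0,0],[0,0,0,0,0,0]]'
python3 -m handwheel '[[0.06,0,0,0,0,0],[0.06,0,0,0,0,0],[0,0,0,0,0,0]]'
```

```text
clock: 16.2
position: [0.5224, 0.0922, 0.0922]
tool_rot: [-3.142, -0.0, 1.445]
force: [-0.4, -0.2, -0.4]
grip_width: 0.035
clock: 16.58
position: [0.5227, 0.095, 0.0922]
tool_rot: [-3.142, -0.0, 1.445]
force: [-0.4, 0.3, 0.3]
grip_width: 0.0346
```

```bash
python3 -m handwheel '[[0.06,0,0,0,0,0],[0.04,0,0,0,0,0],[0,0,0,0,0,0]]'
python3 -m handwheel '[[0.05,0,0,0,0,0],[0.05,0,0,0,0,0],[0,0,0,0,0,0]]'
```

```text
clock: 16.95
position: [0.5231, 0.0975, 0.0922]
tool_rot: [3.142, -0.0, 1.445]
force: [-0.0, -0.7, -0.6]
grip_width: 0.0351
clock: 17.32
position: [0.5234, 0.1, 0.0922]
tool_rot: [-3.142, 0.0, 1.445]
force: [0.1, -0.4, -0.6]
grip_width: 0.0353
```

```bash
for i in 1; do python3 -m handwheel '[[0.06,0,0,0,0,0],[0.04,0,0,0,0,0],[0,0,0,0,0,0]]'; done
python3 -m handwheel '[[0.05,0,0,0,0,0],[0.05,0,0,0,0,0],[0,0,0,0,0,0]]'
```

```text
clock: 17.7
position: [0.5237, 0.1023, 0.0922]
tool_rot: [-3.142, 0.0, 1.445]
force: [-0.2, -0.6, 0.6]
grip_width: 0.0347
clock: 18.08
position: [0.524, 0.1046, 0.0922]
tool_rot: [-3.142, 0.0, 1.444]
force: [-0.5, -3.0, -0.9]
grip_width: 0.035
```

```bash
python3 -m handwheel '[[0.05,0,0,0,0,0],[0.05,0,0,0,0,0],[0,0,0,0,0,0]]'
```

```text
clock: 18.45
position: [0.5244, 0.1077, 0.0922]
tool_rot: [3.141, -0.0, 1.445]
force: [-0.4, -1.9, -0.3]
grip_width: 0.0349
```

```bash
python3 -m handwheel '[[0.05,0,0,0,0,0],[0.05,0,0,0,0,0],[0,0,0,0,0,0]]'
python3 -m handwheel '[[0.05,0,0,0,0,0],[0.05,0,0,0,0,0],[0,0,0,0,0,0]]'
```

```text
clock: 18.82
position: [0.5247, 0.1101, 0.0922]
tool_rot: [3.142, -0.0, 1.445]
force: [-0.4, -1.8, -0.6]
grip_width: 0.0353
clock: 19.2
position: [0.525, 0.1125, 0.0922]
tool_rot: [-3.142, -0.0, 1.445]
force: [-0.2, -1.0, -0.6]
grip_width: 0.035
```

```bash
python3 -m handwheel '[[0.05,0,0,0,0,0],[0.05,0,0,0,0,0],[0,0,0,0,0,0]]'
python3 -m handwheel '[[0.05,0,0,0,0,0],[0.05,0,0,0,0,0],[0,0,0,0,0,0]]'
```

```text
clock: 19.58
position: [0.5253, 0.1151, 0.0922]
tool_rot: [3.142, -0.0, 1.445]
force: [0.3, -0.9, -0.4]
grip_width: 0.0351
clock: 19.95
position: [0.5256, 0.1175, 0.0922]
tool_rot: [3.142, -0.0, 1.445]
force: [0.2, -1.4, -1.0]
grip_width: 0.0353
```

```bash
python3 -m handwheel '[[0.05,0,0,0,0,0],[0.05,0,0,0,0,0],[0,0,0,0,0,0]]'
python3 -m handwheel '[[0.05,0,0,0,0,0],[0.05,0,0,0,0,0],[0,0,0,0,0,0]]'
```

```text
clock: 20.32
position: [0.5259, 0.12, 0.0922]
tool_rot: [3.142, -0.0, 1.445]
force: [-0.7, -1.1, 0.2]
grip_width: 0.0355
clock: 20.7
position: [0.5262, 0.1225, 0.0922]
tool_rot: [-3.142, -0.0, 1.445]
force: [0.4, -1.4, 0.3]
grip_width: 0.0352
```

```bash
python3 -m handwheel '[[0.05,0,0,0,0,0],[0.05,0,0,0,0,0],[0,0,0,0,0,0]]'
python3 -m handwheel '[[0.05,0,0,0,0,0],[0.05,0,0,0,0,0],[0,0,0,0,0,0]]'
```

```text
clock: 21.08
position: [0.5265, 0.1251, 0.0922]
tool_rot: [3.142, -0.0, 1.445]
force: [0.6, 1.1, -0.3]
grip_width: 0.0353
clock: 21.45
position: [0.5269, 0.1277, 0.0922]
tool_rot: [3.141, -0.0, 1.445]
force: [0.3, 1.1, -1.3]
grip_width: 0.0355
```

```bash
python3 -m handwheel '[[0.05,0,0,0,0,0],[0.03,0,0,0,0,0],[0,0,0,0,0,0]]'
python3 -m handwheel '[[0.03,0,0,0,0,0],[0.02,0,0,0,0,0],[0,0,0,0,0,0]]'
```

```text
clock: 21.82
position: [0.5271, 0.1295, 0.0922]
tool_rot: [3.141, -0.0, 1.445]
force: [0.7, 2.9, -1.2]
grip_width: 0.0352
clock: 22.2
position: [0.5272, 0.1304, 0.0922]
tool_rot: [3.142, 0.0, 1.445]
force: [-0.8, -0.3, -0.4]
grip_width: 0.0351
```

```bash
python3 -m handwheel '[[0.04,0,0,0,0,0],[0,0,0,0,0,0]]'
```

```text
clock: 22.45
position: [0.5273, 0.1315, 0.0922]
tool_rot: [-3.142, -0.0, 1.445]
force: [0.5, 0.3, 0.2]
grip_width: 0.0353
```

```bash
python3 -m handwheel '[[0.03,0,0,0,0,0],[0,0,0,0,0,0]]'
```

```text
clock: 22.7
position: [0.5274, 0.132, 0.0922]
tool_rot: [-3.142, 0.0, 1.445]
force: [-0.4, -1.3, -0.4]
grip_width: 0.035
```

```bash
python3 -m handwheel '[[0.02,0,0,0,0,0],[0,0,0,0,0,0]]'
```

```text
clock: 22.95
position: [0.5275, 0.1322, 0.0922]
tool_rot: [-3.142, 0.0, 1.444]
force: [-0.8, -3.5, -0.0]
grip_width: 0.035
```

```bash
python3 -m handwheel '[[0.01,0,0,0,0,0],[0,0,0,0,0,0]]'; python3 -m handwheel '[[-0.04,0,0,0,0,0],[0,0,0,0,0,0]]';python3 -m handwheel '[[-0.04,0,0,0,0,0],[0,0,0,0,0,0]]'
```

```text
clock: 23.2
position: [0.5275, 0.1323, 0.0921]
tool_rot: [-3.141, 0.001, 1.444]
force: [-1.5, -5.1, 0.3]
grip_width: 0.035
clock: 23.45
position: [0.5275, 0.1321, 0.0922]
tool_rot: [3.141, -0.0, 1.445]
force: [-0.1, -1.3, -0.1]
grip_width: 0.0351
clock: 23.7
position: [0.5273, 0.1309, 0.0922]
tool_rot: [-3.142, -0.0, 1.445]
force: [-0.4, -0.0, -1.0]
grip_width: 0.0351
```

```bash
python3 -m handwheel '[[-0.04,0,0,0,0,0],[0,0,0,0,0,0]]'
```

```text
clock: 23.95
position: [0.5272, 0.1299, 0.0922]
tool_rot: [-3.142, -0.0, 1.445]
force: [-0.3, -0.6, -0.8]
grip_width: 0.0351
```

```bash
python3 -m handwheel '[[-0.02,0,0,0,0,0],[0,0,0,0,0,0]]'
```

```text
clock: 24.2
position: [0.5271, 0.1296, 0.0922]
tool_rot: [3.142, -0.0, 1.445]
force: [0.1, 2.3, -1.7]
grip_width: 0.0353
```

Catch resists pull-back, so the ball is in the hole. Push back home (about 1.5 mm), settle down lightly and release.

```bash
python3 -m handwheel '[[0.05,0,0,0,0,0],[0.03,0,0,0,0,0],[0,0,0,0,0,0]]'; python3 -m handwheel '[[0.02,0,0,0,0,0],[0,0,0,0,0,0]]'
```

```text
clock: 24.58
position: [0.5274, 0.1314, 0.0922]
tool_rot: [3.142, 0.0, 1.445]
force: [-0.2, 0.4, 0.4]
grip_width: 0.0353
clock: 24.82
position: [0.5274, 0.1319, 0.0922]
tool_rot: [-3.142, 0.0, 1.445]
force: [0.2, 0.0, -0.3]
grip_width: 0.0349
```

```bash
python3 -m handwheel '[[0,0,0,0,0,0],[0,0,0,0,0,0],[0,0,0,0,0,0],[0,0,0,0,0,0]]' -0.4
python3 -m handwheel '[[0,0,-0.2,0,0,0],[0,0,-0.4,0,0,0],[0,0,-1,0,0,0],[0,0,-1,0,0,0],[0,0,-1,0,0,0],[0,0,-1,0,0,0],[0,0,0,0,0,0]]'
python3 - <<'E'
from h import *
f=bot.grab_frame('wrist');cv2.imwrite('pics/c_w.png',f['pixels'])
g=bot.grab_frame('scene');cv2.imwrite('pics/c_s.png',cv2.resize(g['pixels'][190:260,290:440],None,fx=5,fy=5,interpolation=cv2.INTER_CUBIC))
E
```

```text
clock: 25.32
position: [0.5274, 0.1319, 0.0922]
tool_rot: [3.142, -0.0, 1.445]
force: [0.6, -0.1, -1.2]
grip_width: 0.0595
clock: 26.2
position: [0.5282, 0.1321, 0.2093]
tool_rot: [3.139, -0.002, 1.445]
force: [0.2, 1.3, -0.9]
grip_width: 0.0596
```

View pics/c_w.png

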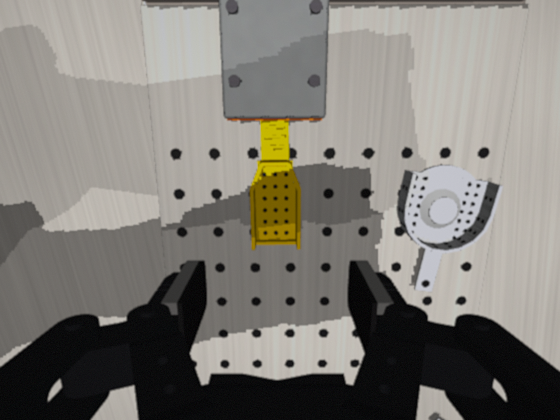

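View pics/c_s.png

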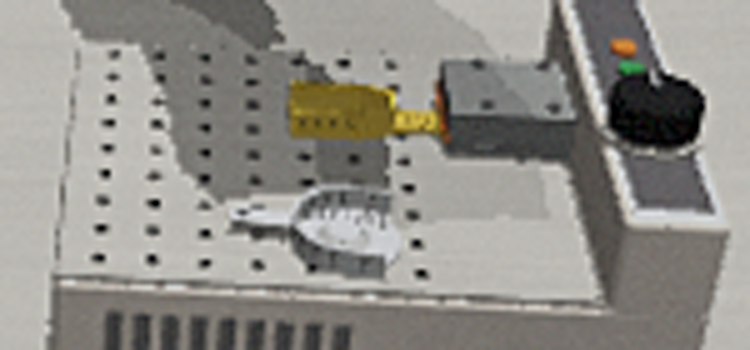

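```bash
python3 -m handwheel '[[0,0,0,0,0,0],[0,0,0,0,0,0]]'; python3 -c "
from h import *
print(bot.job_done())"
```

```text
clock: 26.55
position: [0.5272, 0.1317, 0.2067]
tool_rot: [-3.141, 0.001, 1.445]
force: [0.3, -1.4, 0.1]
grip_width: 0.0602
the job is handed in; nothing more can be done
None
```

The yellow tray is on the dryer's deck, slid handle-first under the hold-down, and the catch felt engaged. I handed the job in at 26.6 s of the 67 s allowed; no verdict was reported.

- **Set-down:** the tray touched the deck with about 7 N, against the 40 N limit.
- **Feel on the way in:** the largest readings were about 3 N as the nose met the ball, a pull inward of about 3 N as the ball dropped, and 5 N at the end stop (limit 14 N). I read forces only at the end of each move, so a brief higher peak can't be ruled out.
- **Catch check:** pulling back moved the tray freely for about 2 mm, then it met about 2 N of resistance. That is more than the 1 mm of play stated, and I did not pull harder. I pushed it back toward the stop, ending within about 0.5 mm of it with no contact force, then let go and lifted clear.
- **Last pictures:** the tray lies flat, straight and centred on the pocket, its hole about 21 mm behind the mouth by my estimate. The chrome tray on the deck looks unmoved, and nothing came near the other things.
- **Disagreement:** the wrist camera sat about 2 mm off the arm's own readings, but equally for tray and dryer, so the fit was not affected.

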